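Turn over a slip-lid hardware box and stack it

TASK

Hardware boxes are kept lid down here, so that the screws lie in the shallow lid. Turn over the closed green-lidded box in the turnover stand by swinging the stand's crank over the top to its other side, with the lid staying on, then draw the box out of the sleeve. Set it gently, lid down, squarely on top of the green-lidded box that already lies lid down on the bench, and let go.

Things in the scene. Friction and masses are not known exactly. Their poses are not given: they have to be found in the camera images.
- crank_grip (a point): Middle of the crank's black handle (12 mm thick, 44 mm long). y: along the handle, away from stand and sleeve, parallel to the level turning axis, which is 60 mm away along +x, 80 mm above the bench. A 100 mm high post stands 45 mm off along -y, the sleeve's mouth 111 mm. Crank, sleeve and box swing up over the top (z up at start) 180 degrees to a stop (z down) with about 1 N, and stay put.
- box_center (a point): Centre of the closed box: grey base, green slip lid, together 60 (x) x 95 (y) x 36 mm (z), about 0.17 kg. z runs from base to lid: up at the start, down once turned. It lies in the steel sleeve, y along the crank's axis, with 1 mm of play; its end away from the crank sticks 49 mm out of the mouth. It comes out only that way, free after 50 mm.
- lid_center (a point): The green lid; same point and axes as box_center while closed. Its skirt, 60 x 95 mm outside, reaches from 6 mm below this point to 18 mm above it along its own z; the grey base (53 mm wide) shows in the rest. Turned over, the lid is the lower part and carries the base: grip the lid's long sides, 60 mm apart across x, on the part outside the sleeve.
- green_top (a point): Centre of the upper face of the loose box to stack on: it stands on the bench, its green lid, 60 (x) x 95 (y) x 24 mm, below and its grey base, 53 x 88 mm, on top, 36 mm high in all. z up, y along its long side. A like box with a red lid stands nearby and is not the one.
Not all that is in view belongs to the job. What is shaped like the part that bears green_top but pink or purple is not meant.

How it is judged:
By the outcome, as a careful person would: the job done as asked, in the order asked, and still so for the second after the job is handed in, with the robot touching nothing.
It also fails if it takes over 58 s, if anything falls off the work surface, if the arm or the gripper's body presses on something with over 40 N, if the wrist force passes 120 N, or if a joint passes its speed limit or range.

ROBOT

A 7-joint arm with a two-finger parallel gripper is mounted at the origin on the work surface. World frame = base frame: x ahead of the robot, y to its left, z up, the work surface at z = 0. Lengths are in m, angles in rad, forces in N, time in s.
With the tool pointing down it reaches from about 0.425 to 0.95 m from the base axis. Payload 4.7 kg.
Tool frame: the origin (TCP) lies between the finger pads; the fingertips stand 19 mm ahead of it and the grasp point (between the pads) is the TCP (manip.nose_length is the distance from the TCP to the fingertips, in m); z points along the fingers, y is the direction in which the jaws open and shut (so a half turn about z gives the same grasp; the last joint's range is limited). The gripper opens to 87 mm and grips with 3 to 60 N. Pads are 19 mm wide; open, the fingers measure 117 mm over their backs; the gripper's body (75 mm by 190 mm) begins 51 mm behind the grasp point.
Start: joints at [1.165, 0.469, -0.049, 1.532, 0.024, 1.141, -0.082], TCP at [0.248, -0.628, 0.242] pointing down, gripper open.
Joint ranges: [-2.59, 2.59], [-0.33, 1.99], [-1.39, 1.29], [0.1, 2.45], [-1.04, 4.18], [0.21, 1.99], [-2.66, 2.66]. Speed limits (rad/s): [2.57, 2.57, 3.14, 3.14, 3.14, 3.14, 3.14].

INTERFACE

Orientations are given as a unit quaternion [w, x, y, z].
In Python, from workcell import manip gives the robot as it stands. The module is installed in compiled form; this text tells all that it offers.
- The arm moves only by the tool carry_out, never from a script. Its argument "plan" is a list of rows, each a list of 7 numbers: the turn, a rotation vector about the tool's x, y, z in rad, then the shift along the tool's x, y, z in m, then the gripper's target within -1 to 1 (fully open at 1, half-way at 0, shut at -1). In form: [[wx, wy, wz, dx, dy, dz, grip], ...]. A call has 1 to 5 rows; each row shifts and turns the pose as measured when the row begins, along the tool's axes as they then stand; what a row does not reach is not made up. A row lasts 1/8 s, in which the tool goes at most 62.5 mm and 10.7 degrees, less where a joint would pass 70% of its speed; a pose out of reach is approached as far as the arm can. A call with a gripper value outside its range is refused whole. The fingers move at their own pace and stop on an object; the grip force is fixed at half the most. Time passes only in rows, so rows that do not move let the fingers close. It gives the time, the measured TCP pose, the force and the opening at its end, in the units of the state.
- manip.state(): the state, without advancing time (a new reading comes with each control period).
- manip.grab_frame(name): name is "scene" or "top" or "wrist"; returns a dict with "img" (420x560x3 uint8, red, green, blue), "depth" (420x560 float32, m along the optical axis (not along the pixel's ray), 0 where there is no reading), "mtx" (3x3 intrinsics, pixels), "k1" (the pictures are not rectified: a ray, as slopes to the right and down, at radius r is drawn at 1 + k1 r^2 times it, then the intrinsics apply), "camera_from_world" (4x4, takes a point from world to camera coordinates). Camera axes: x right, y up, looking along -z (the intrinsics and any distortion apply to the point x, -y, -z); pixel columns grow to the right and rows downward; lengths in m; the calibration is good to about 2 mm. A picture is of the moment at which its call begins.
- manip.job_done(): hands the job in, once; it reports no verdict.
The state is a dict: "time": time; "joint_pos": joint angles; "qd": joint speeds; "joint_efforts": joint torques, N m; "ee_pos": TCP position; "orientation": TCP orientation; "force": force on the tool from outside, world axes, zero at the start; "ft_torque": the same for the moment, N m; "width": opening from 0.0 (shut) to 1.0 (fully open).
Only numpy, scipy, OpenCV 4.12 (cv2) and the standard library are available. Lean on these libraries where they do the work, as an engineer would, in place of code of your own. Each camera call takes 0.05 s, during which the arm holds its last target. There are 200 camera calls.

## Working session

There is one attempt and no reset: what is moved stays moved. The work goes in short steps, Python scripts to look and compute and a tool call to move; the robot and the scene stay as the last step left them, time stands still between calls to the robot, and variables do not carry over. Pictures are saved under pics/ and viewed, about 8 in all and at most 12, crops included, and the job is handed in when it is done.

Besides the shell and the picture viewer there is one more tool, called after "Call:" as name(argument=value, ...), one argument or row to a line, values as JSON. carry_out: Moves the arm, as the interface text tells. Its arguments: {"type":"object","properties":{"plan":{"type":"array"}},"required":["plan"]}

```bash
mkdir -p pics; cat > h.py <<'E'
import numpy as np, cv2
from workcell import manip
from scipy.spatial.transform import Rotation as R
def frame(n):
    f=manip.grab_frame(n); return f
def save(f,name): cv2.imwrite('pics/'+name,cv2.cvtColor(f['img'],cv2.COLOR_RGB2BGR))
def slopes(f,uv):
    uv=np.atleast_2d(uv).astype(float); K=f['mtx']
    d=np.stack([(uv[:,0]-K[0,2])/K[0,0],(uv[:,1]-K[1,2])/K[1,1]],1); s=d.copy()
    for _ in range(20): s=d/(1+f['k1']*(s**2).sum(1,keepdims=True))
    return s
def onplane(f,uv,z):
    s=slopes(f,uv); T=np.linalg.inv(f['camera_from_world'])
    d=np.c_[s[:,0],-s[:,1],-np.ones(len(s))]@T[:3,:3].T; o=T[:3,3]
    return o+d*((z-o[2])/d[:,2])[:,None]
def cloud(f,mask=None):
    m=(f['depth']>0) if mask is None else (mask>0)&(f['depth']>0)
    v,u=np.nonzero(m); s=slopes(f,np.c_[u,v]); D=f['depth'][v,u][:,None]
    T=np.linalg.inv(f['camera_from_world'])
    return (np.c_[s[:,0],-s[:,1],-np.ones(len(s))]*D)@T[:3,:3].T+T[:3,3], np.c_[u,v]
def tool():
    s=manip.state(); w=s['orientation']; return np.array(s['ee_pos']),R.from_quat([w[1],w[2],w[3],w[0]]),s
E
python3 - <<'E'
from h import *
a=frame('scene');b=frame('top');save(a,'s0.png');save(b,'t0.png')
for f in(a,b): print(f['mtx'].round(1).tolist(),f['k1'],np.linalg.inv(f['camera_from_world']).round(3).tolist())
p,r,s=tool();print(s);print(r.as_matrix().round(3))
E
```

```text
[[386.4, 0.0, 278.4], [0.0, 386.4, 211.9], [0.0, 0.0, 1.0]] 0.008387777892304143 [[0.545, -0.546, 0.637, 1.047], [0.839, 0.346, -0.42, -0.425], [0.009, 0.763, 0.646, 0.658], [0.0, 0.0, 0.0, 1.0]]
[[524.8, 0.0, 277.3], [0.0, 524.8, 211.7], [0.0, 0.0, 1.0]] -0.17219136316526473 [[-0.01, 0.998, -0.062, 0.395], [-1.0, -0.01, -0.004, -0.081], [-0.005, 0.062, 0.998, 1.278], [0.0, 0.0, 0.0, 1.0]]
{'time': 0.1, 'joint_pos': array([ 1.16509978,  0.46940692, -0.04858226,  1.53358493,  0.02407013,
        1.14098473, -0.08229259]), 'qd': array([-5.52387313e-04, -3.90246875e-04,  1.50456115e-03, -2.86588895e-03,
        3.06302890e-04, -2.35512944e-03,  3.75274659e-05]), 'joint_efforts': array([-5.25117448e-04, -5.09171391e+01, -8.12197058e-02, -2.36829793e+01,
       -6.14152523e-02,  3.45112884e-02,  6.43215640e-05]), 'ee_pos': array([ 0.24818888, -0.62716954,  0.24056876]), 'orientation': array([-8.79949184e-04,  9.82303874e-01,  1.87291990e-01, -1.88525592e-04]), 'force': array([-0.84924124,  1.00516379, -0.69836277]), 'ft_torque': array([-0.02236163,  0.02260386, -0.0234615 ]), 'width': 1.0004311924348896}
[[ 0.93   0.368 -0.001]
 [ 0.368 -0.93   0.002]
 [-0.    -0.002 -1.   ]]
```

View pics/t0.png

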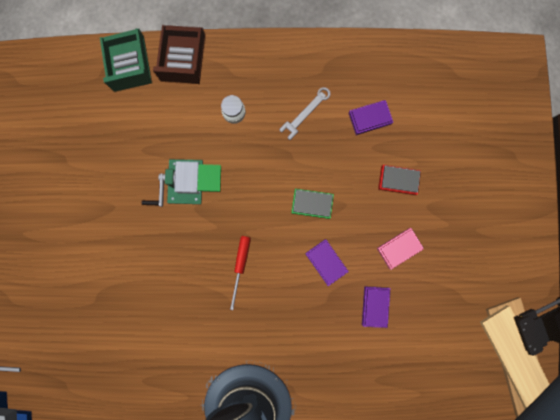

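View pics/s0.png

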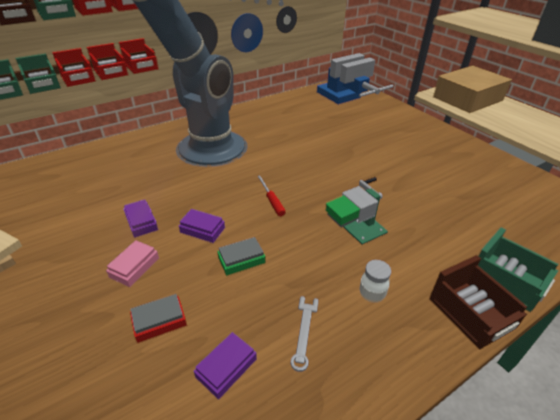

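Top view: the stand is at about (185,180), with the black crank handle at (152,203) and the green box end at (209,178). The target green-lidded box is at (313,203), the red one at (400,180), and the purple and pink boxes are distractors. Next I'll measure positions.

```bash
python3 - <<'E'
from h import *
f=frame('top'); hsv=cv2.cvtColor(f['img'],cv2.COLOR_RGB2HSV); g=f['img'].astype(int)
def box(m,z,name):
    c=max(cv2.findContours(m.astype(np.uint8),0,2)[0],key=cv2.contourArea)
    q=cv2.boxPoints(cv2.minAreaRect(c)); w=onplane(f,q,z); e=[w[1]-w[0],w[2]-w[1]]
    print(name,'px',q.mean(0).round(1),'c',w.mean(0).round(4),'sides',[round(float(np.linalg.norm(x)),4) for x in e],'ang',[round(float(np.degrees(np.arctan2(x[1],x[0]))),1) for x in e])
def roi(m,u0,u1,v0,v1):
    o=np.zeros_like(m);o[v0:v1,u0:u1]=m[v0:v1,u0:u1];return o
dark=g.max(2)<60
box(roi(dark,135,165,192,215),.08,'handle')
green=(hsv[...,0]>45)&(hsv[...,0]<75)&(hsv[...,1]>120)&(hsv[...,2]>90)
box(roi(green,190,230,155,200),.098,'boxgreen')
grey=(hsv[...,1]<50)&(g.max(2)>50)&(g.max(2)<160)
box(roi(grey,285,340,182,222),.036,'greybase')
gr=roi((hsv[...,0]>45)&(hsv[...,0]<85)&(hsv[...,1]>80)|grey,285,340,182,222)
box(cv2.morphologyEx(gr.astype(np.uint8),cv2.MORPH_CLOSE,np.ones((3,3))),.024,'target outline')
wt=roi((hsv[...,1]<60)&(g.max(2)>140),168,205,155,200); box(wt,.105,'sleeve')
P,uv=cloud(f,roi(dark,140,165,192,215)); print('handle depth',np.median(P,0))
P,uv=cloud(f,roi(green,190,230,155,200)); print('green depth',np.median(P,0))
P,uv=cloud(f,roi(grey,290,336,185,220)); print('target depth',np.median(P,0))
P,uv=cloud(f,wt); print('sleeve depth',np.median(P,0))
im=cv2.cvtColor(f['img'],cv2.COLOR_RGB2BGR)
cv2.imwrite('pics/crop.png',np.hstack([cv2.resize(im[140:230,130:230],(400,360)),cv2.resize(im[150:240,280:380],(400,360))]))
E
```

```text
handle px [149.5 202.5] c [0.4944 0.2202 0.08  ] sides [0.0356, 0.007] ang [-90.7, -179.6]
boxgreen px [209.  177.3] c [0.549  0.0787 0.098 ] sides [0.0622, 0.0511] ang [-4.6, -95.6]
greybase px [312.6 202.6] c [ 0.4939 -0.1596  0.036 ] sides [0.0516, 0.0859] ang [-8.8, -98.7]
target outline px [312.2 203.4] c [ 0.4929 -0.1594  0.024 ] sides [0.0603, 0.0942] ang [-8.8, -98.7]
sleeve px [185. 176.] c [0.5518 0.1326 0.105 ] sides [0.0552, 0.0684] ang [-90.9, -179.8]
handle depth [0.49372896 0.21742994 0.08685739]
green depth [0.54786377 0.07877003 0.09609297]
target depth [ 0.49320429 -0.15859569  0.03689889]
sleeve depth [0.55168968 0.13249337 0.10310344]
```

View pics/crop.png

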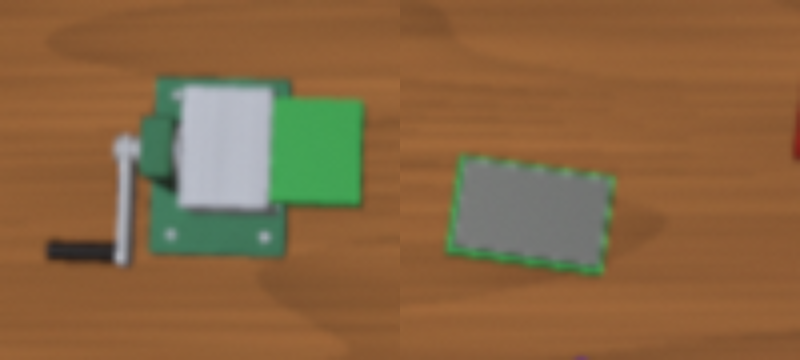

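```bash
cat >> h.py <<'E'
def down(yaw,tilt=0.):  # tool x at heading yaw(deg), z down; tilt about tool x (deg)
    a=np.radians(yaw); x=[np.cos(a),np.sin(a),0]; z=[0,0,-1]
    M=np.c_[x,np.cross(z,x),z]; return R.from_matrix(M)*R.from_euler('x',tilt,degrees=True)
def rows(wps,grip,step=.06,ang=9.5,start=None):
    p,r,_=tool() if start is None else (*start,0); out=[]
    for P,Q in wps:
        P=np.array(P,float); rv=(r.inv()*Q).as_rotvec()
        n=max(1,int(np.ceil(max(np.linalg.norm(P-p)/step,np.degrees(np.linalg.norm(rv))/ang)-1e-6)))
        for i in range(n):
            d=r.inv().apply((P-p)/n); out.append([*np.round(rv/n,3),*np.round(d,4),grip]); r=r*R.from_rotvec(rv/n)
        p=P;r=Q
    for i in range(0,len(out),5): print('['+','.join('['+','.join(f'{x:g}' for x in o)+']' for o in out[i:i+5])+']')
E
python3 -c "
from h import *
rows([([.5,-.2,.28],down(70)),([.5,.15,.28],down(88))],1)"
```

```text
[[-0,-0,-0.094,0.0435,-0.0339,-0.0043,1],[-0,-0,-0.094,0.0465,-0.0296,-0.0043,1],[-0,-0,-0.094,0.049,-0.0251,-0.0043,1],[-0,-0,-0.094,0.0512,-0.0204,-0.0043,1],[-0,-0,-0.094,0.0529,-0.0155,-0.0043,1]]
[[-0,-0,-0.094,0.0541,-0.0105,-0.0043,1],[-0,-0,-0.094,0.0548,-0.0054,-0.0044,1],[-0,-0,-0.094,0.0551,-0.0002,-0.0044,1],[-0,-0,-0.094,0.0549,0.0049,-0.0044,1],[0,0,-0.052,0.0548,-0.02,0,1]]
[[0,0,-0.052,0.0558,-0.0171,0,1],[0,0,-0.052,0.0566,-0.0141,0,1],[0,0,-0.052,0.0573,-0.0111,0,1],[0,0,-0.052,0.0578,-0.0081,0,1],[0,0,-0.052,0.0581,-0.0051,0,1]]
```

Call:
carry_out(
  plan=[
    [0,0,-0.094,0.0435,-0.034,-0.004,1],
    [0,0,-0.094,0.0465,-0.03,-0.004,1],
    [0,0,-0.094,0.049,-0.025,-0.004,1],
    [0,0,-0.094,0.051,-0.02,-0.004,1],
    [0,0,-0.094,0.053,-0.0155,-0.004,1],
  ],
)

```text
time: 0.78
ee_pos: [0.3869, -0.3865, 0.2584]
orientation: [-0.002, 0.911, 0.413, -0.002]
force: [0.3, 0.6, 0.1]
width: 1.002
```

Call:
carry_out(
  plan=[
    [0,0,-0.094,0.054,-0.0105,-0.004,1],
    [0,0,-0.094,0.055,-0.0055,-0.004,1],
    [0,0,-0.094,0.055,0,-0.004,1],
    [0,0,-0.094,0.055,0.005,-0.004,1],
    [0,0,-0.052,0.055,-0.02,0,1],
  ],
)

```text
time: 1.4
ee_pos: [0.4999, -0.1287, 0.2748]
orientation: [-0.002, 0.798, 0.603, -0.0]
force: [-0.1, 0.3, 0.2]
width: 1.003
```

Call:
carry_out(
  plan=[
    [0,0,-0.052,0.056,-0.017,0,1],
    [0,0,-0.052,0.0565,-0.014,0,1],
    [0,0,-0.052,0.057,-0.011,0,1],
    [0,0,-0.052,0.058,-0.008,0,1],
    [0,0,-0.052,0.058,-0.005,0,1],
  ],
)

```text
time: 2.02
ee_pos: [0.4925, 0.1715, 0.2752]
orientation: [-0.001, 0.711, 0.703, -0.0]
force: [0.6, -0.9, -0.2]
width: 1.002
```

```bash
python3 -c "
from h import *
f=frame('wrist');save(f,'w1.png');p,r,s=tool();print(s);print(r.as_matrix().round(3));print(np.linalg.inv(f['camera_from_world']).round(3),f['mtx'],f['k1'])"
```

```text
{'time': 2.075, 'joint_pos': array([ 0.1607425 ,  0.25986542, -0.70554179,  1.81829177,  0.17611352,
        1.12608668, -0.60074077]), 'qd': array([ 0.04517784, -0.03915789,  0.00392333,  0.03203844, -0.04164003,
        0.01413257,  0.12318366]), 'joint_efforts': array([ 11.99309796, -30.6097877 ,   7.83686042, -20.14791906,
         1.83282383,   0.98011225,  -0.23080909]), 'ee_pos': array([0.49043622, 0.18155561, 0.2759203 ]), 'orientation': array([-0.00368681,  0.70601207,  0.70818462,  0.00281209]), 'force': array([-0.24258035,  7.21029261,  1.05215462]), 'ft_torque': array([ 0.55592331, -0.03576141,  0.00675865]), 'width': 0.9987111261046208}
[[-0.003  1.    -0.001]
 [ 1.     0.003  0.009]
 [ 0.009 -0.001 -1.   ]]
[[ 1.     0.009  0.004  0.494]
 [-0.01   0.964  0.267  0.244]
 [-0.001 -0.267  0.964  0.419]
 [ 0.     0.     0.     1.   ]] [[301.39271924   0.         281.54779293]
 [  0.         301.39271924 210.06456853]
 [  0.           0.           1.        ]] -0.028405237081324055
```

View pics/w1.png

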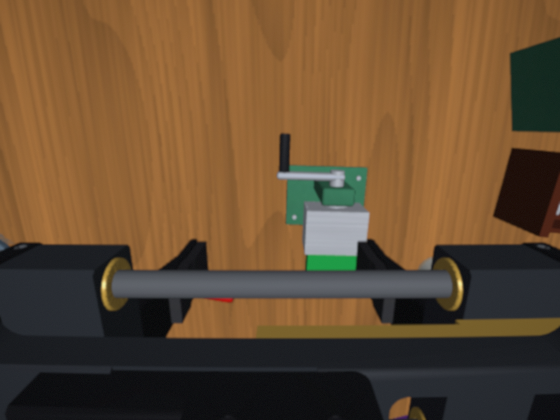

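Wrist view: the black handle runs from (285,134) to about (285,178). The crank arm is at row 176, the sleeve at (335,228) and the green box end at (331,262).

```bash
python3 - <<'E'
from h import *
frame('wrist');f=frame('wrist'); g=f['img'].astype(int)
m=np.zeros(g.shape[:2],bool); m[115:185,265:305]=g[115:185,265:305].max(2)<60
v,u=np.nonzero(m); print(u.min(),u.max(),v.min(),v.max())
w=onplane(f,np.c_[u,v],.082); l=cv2.fitLine(w[:,:2].astype(np.float32),2,0,.01,.01).ravel(); print('handle',w.min(0),w.max(0),w.mean(0),np.degrees(np.arctan2(l[1],l[0])))
P,_=cloud(f,m);print('depth',np.median(P,0))
hsv=cv2.cvtColor(f['img'],cv2.COLOR_RGB2HSV)
for nm,mm,z in(('sleeve',(hsv[...,1]<50)&(g.max(2)>150),.102),('box',(hsv[...,0]>50)&(hsv[...,0]<70)&(hsv[...,1]>180),.098)):
    k=np.zeros_like(mm);k[195:275,295:375]=mm[195:275,295:375]
    c=max(cv2.findContours(k.astype(np.uint8),0,2)[0],key=cv2.contourArea); q=cv2.boxPoints(cv2.minAreaRect(c)); print(nm,q.round(0).tolist(),onplane(f,q,z).round(4).tolist())
    w=onplane(f,c[:,0,:],z);print(w.min(0),w.max(0))
print(tool()[0],tool()[1].as_matrix().round(3))
E
```

```text
282 291 141 177
handle [0.49118592 0.19683066 0.082     ] [0.50110941 0.2365327  0.082     ] [0.49588646 0.21666585 0.082     ] 88.51471
depth [0.49562899 0.21727903 0.08563237]
sleeve [[305.0, 260.0], [307.0, 217.0], [369.0, 219.0], [368.0, 262.0]] [[0.5183, 0.105, 0.102], [0.5188, 0.1559, 0.102], [0.5876, 0.1534, 0.102], [0.5899, 0.1023, 0.102]]
[0.51845862 0.10321093 0.102     ] [0.58795365 0.1557771  0.102     ]
box [[308.0, 262.0], [356.0, 262.0], [356.0, 269.0], [308.0, 269.0]] [[0.5216, 0.1001, 0.098], [0.5775, 0.1001, 0.098], [0.5781, 0.0912, 0.098], [0.5218, 0.0912, 0.098]]
[0.52161954 0.0911602  0.098     ] [0.57783908 0.10008816 0.098     ]
[0.49169365 0.17375461 0.27524082] [[ 0.004  1.    -0.002]
 [ 1.    -0.004  0.003]
 [ 0.003 -0.002 -1.   ]]
```

```bash
python3 -c "
from h import *
Q=down(88)
rows([([.4955,.218,.14],Q),([.4955,.218,.08],Q)],0)"
```

```text
[[-0.001,-0.001,0.01,0.0146,0.0013,0.0451,0],[-0.001,-0.001,0.01,0.0147,0.0011,0.0451,0],[-0.001,-0.001,0.01,0.0147,0.0009,0.0451,0],[0,0,0,0,0,0.06,0]]
```

Call:
carry_out(
  plan=[
    [-0.001,-0.001,0.01,0.0145,0.0013,0.045,0],
    [-0.001,-0.001,0.01,0.0145,0.001,0.045,0],
    [-0.001,-0.001,0.01,0.0145,0.001,0.045,0],
    [0,0,0,0,0,0,0],
  ],
)

```text
time: 2.68
ee_pos: [0.4987, 0.2119, 0.1368]
orientation: [0.003, 0.723, 0.691, -0.001]
force: [-0.5, -0.8, 0.3]
width: 0.632
```

```bash
python3 -c "
from h import *
f=frame('wrist');save(f,'w2.png');print(tool()[0],tool()[2]['width'],tool()[2]['force'])
rows([([.4955,.217,.08],down(88))],0,step=.03)"
```

```text
[0.50026795 0.2119689  0.13882663] 0.5834440132164347 [0.175802   0.09715777 0.75591569]
[[0.004,0.002,-0.005,0.0025,-0.0027,0.0294,0],[0.004,0.002,-0.005,0.0025,-0.0026,0.0294,0]]
```

View pics/w2.png

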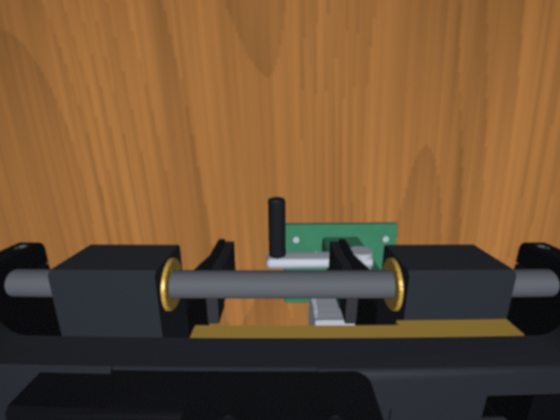

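Wrist view: the round handle at (277,228) lies between the open fingers (215–350), clear of the crank arm. I'll descend and grip.

Call:
carry_out(
  plan=[
    [0.004,0.002,-0.005,0.0025,-0.0027,0.0294,0],
    [0.004,0.002,-0.005,0.0025,-0.0027,0.0294,0],
    [0,0,0,0,0,0,0],
  ],
)

```text
time: 3.1
ee_pos: [0.5014, 0.2144, 0.0853]
orientation: [0.003, 0.722, 0.692, 0.004]
force: [-0.4, 0.0, 0.5]
width: 0.504
```

Call:
carry_out(
  plan=[
    [0,0,0,0,0,0,-1],
    [0,0,0,0,0,0,-1],
    [0,0,0,0,0,0,-1],
    [0,0,0,0,0,0,-1],
  ],
)

```text
time: 3.6
ee_pos: [0.4956, 0.2145, 0.0891]
orientation: [0.001, 0.723, 0.691, 0.001]
force: [-11.0, 1.1, 3.2]
width: 0.132
```

```bash
python3 -c "
from h import *
p,r,s=tool();print(p,s['width']*87,s['force'],r.as_matrix().round(3))"
```

```text
[0.49562662 0.21451878 0.08912565] 11.475505931151444 [-11.01704503   1.0845793    3.15070497] [[ 0.044  0.999  0.002]
 [ 0.999 -0.044 -0.   ]
 [-0.     0.002 -1.   ]]
```

Call:
carry_out(
  plan=[
    [0,0,0,0,0,0,-0.5],
    [0,0,0,0,0,0.005,-0.5],
    [0,0,0,0,0,0.006,-0.5],
    [0,0,0,0,0,0.002,-1],
    [0,0,0,0,0,0.001,-1],
  ],
)

```text
time: 4.22
ee_pos: [0.4956, 0.2149, 0.0761]
orientation: [0.001, 0.723, 0.691, 0.001]
force: [-8.0, -2.5, 15.5]
width: 0.119
```

```bash
python3 -c "
from h import *
p,r,s=tool();print(p,s['width']*87,s['force'])"
```

```text
[0.49564707 0.21487795 0.07612351] 10.345205371013659 [-8.02615831 -2.4663529  15.46958619]
```

Call:
carry_out(
  plan=[
    [0,0,0,0,0.002,-0.0155,-1],
    [0,0,0,0,0.006,-0.0145,-1],
    [0,0,0,0,0.0095,-0.0125,-1],
  ],
)

```text
time: 4.6
ee_pos: [0.517, 0.2138, 0.1185]
orientation: [0.002, 0.722, 0.692, 0.004]
force: [13.1, 4.1, -25.8]
width: 0.112
```

```bash
python3 -c "
from h import *
p,r,s=tool();print(p,s['width']*87,s['force'],np.hypot(p[0]-.5555,p[2]-.076))"
```

```text
[0.51704821 0.21379859 0.11849045] 9.761250544670384 [ 13.09886575   4.06301453 -25.7717638 ] 0.057306005752700256
```

Call:
carry_out(
  plan=[
    [0,0,0,0,0.0125,-0.0065,-1],
    [0,0,0,0,0.0145,-0.005,-1],
  ],
)

```text
time: 4.85
ee_pos: [0.5412, 0.2125, 0.1297]
orientation: [-0.001, 0.722, 0.692, 0.001]
force: [-4.1, 2.7, -8.1]
width: 0.106
```

```bash
python3 -c "
from h import *
f=frame('wrist');save(f,'w3.png');g=frame('scene');cv2.imwrite('pics/s3.png',cv2.resize(g['img'][150:270,300:440,::-1],None,fx=4,fy=4))
p,r,s=tool();print(p,s['width']*87,s['force'],np.hypot(p[0]-.5555,p[2]-.076))"
```

```text
[0.54373224 0.21231841 0.13013278] 9.507829529492781 [-1.34322973  2.08596637 -6.51092364] 0.055397090307964754
```

View pics/s3.png

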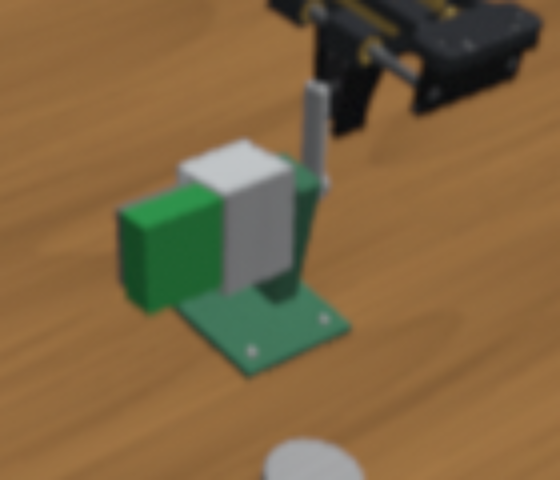

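Scene view: the crank stands almost upright and the box is standing on its side with the lid on, so the turn is working. I'll continue over the top.

Call:
carry_out(
  plan=[
    [0,0,0,0,0.0155,-0.001,-1],
    [0,0,0,0,0.0155,0.003,-1],
    [0,0,0,0,0.014,0.007,-1],
  ],
)

```text
time: 5.32
ee_pos: [0.5844, 0.2104, 0.1221]
orientation: [-0.001, 0.722, 0.692, -0.003]
force: [-5.8, -0.6, 5.0]
width: 0.105
```

```bash
python3 -c "
from h import *
p,r,s=tool();print(p,s['width']*87,s['force'])"
```

```text
[0.58440062 0.2104443  0.1221368 ] 9.13974992696635 [-5.82762852 -0.62493822  4.9564908 ]
```

Call:
carry_out(
  plan=[
    [0,0,0,0,0.0125,0.0095,-1],
    [0,0,0,0,0.0097,0.0123,-1],
    [0,0,0,0,0.006,0.0145,-1],
    [0,0,0,0,0.0025,0.0155,-1],
  ],
)

```text
time: 5.82
ee_pos: [0.6152, 0.2089, 0.0749]
orientation: [0.0, 0.722, 0.692, -0.005]
force: [-5.5, -1.9, 6.1]
width: 0.108
```

```bash
python3 -c "
from h import *
p,r,s=tool();print(p,s['width']*87,s['force'])"
```

```text
[0.61516408 0.20885197 0.07491927] 9.408252910820144 [-5.50118472 -1.91261423  6.1428174 ]
```

Call:
carry_out(
  plan=[
    [0,0,0,0,0,0.004,-1],
    [0,0,0,0,0,0.003,-1],
    [0,0,0,0,0,0.003,-1],
  ],
)

```text
time: 6.2
ee_pos: [0.6154, 0.2088, 0.0691]
orientation: [0.002, 0.722, 0.692, -0.005]
force: [-9.9, -3.6, 21.1]
width: 0.109
```

```bash
python3 -c "
from h import *
p,r,s=tool();print(p,s['width']*87,s['force'])
f=frame('top');g=frame('scene')
im=np.hstack([cv2.resize(f['img'][140:230,130:230,::-1],(400,360)),cv2.resize(g['img'][160:250,310:410,::-1],(400,360))]);cv2.imwrite('pics/c4.png',im)"
```

```text
[0.61541413 0.20881998 0.06906635] 9.522622666812158 [-9.92065754 -3.64068357 21.08970547]
```

View pics/c4.png

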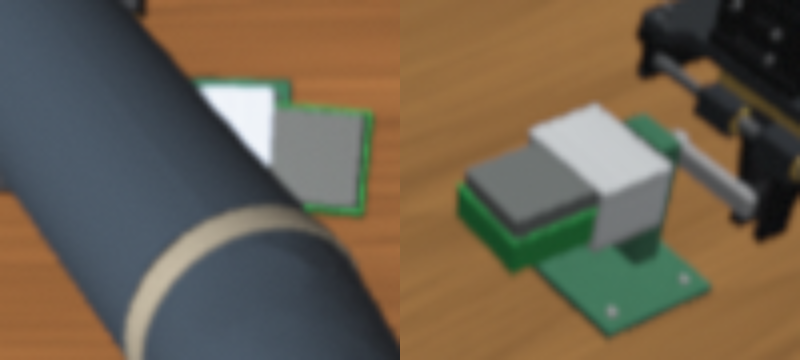

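The crank is at its stop: the grey base is now on top, the green lid below, still closed. I'll release, rise, and move back to look at the box end.

Call:
carry_out(
  plan=[
    [0,0,0,0,0,-0.002,-0.2],
    [0,0,0,0,0,0,-0.2],
    [0,0,0,0,0,0,-0.2],
  ],
)

```text
time: 6.68
ee_pos: [0.6194, 0.2086, 0.0736]
orientation: [0.004, 0.722, 0.692, -0.001]
force: [-0.2, -0.3, 0.2]
width: 0.349
```

```bash
python3 -c "
from h import *
p,r,s=tool();print(p,s['width']*87,s['force'])
Q=down(88);rows([([.6155,.209,.12],r),([.6155,.209,.22],r)],-.2);rows([([.55,.03,.22],Q)],.8,start=(np.array([.6155,.209,.22]),r))"
```

```text
[0.61936505 0.20861916 0.07364068] 30.38179533462827 [-0.17376382 -0.31943838  0.19930243]
[[0,0,0,-0.0002,-0.0037,-0.0464,-0.2],[0,0,0,-0.0004,0.0002,-0.05,-0.2],[0,0,0,-0.0004,0.0002,-0.05,-0.2]]
[[0.001,0.002,-0.002,-0.0454,-0.0145,0.0003,0.8],[0.001,0.002,-0.002,-0.0454,-0.0146,0.0002,0.8],[0.001,0.002,-0.002,-0.0453,-0.0147,0.0001,0.8],[0.001,0.002,-0.002,-0.0453,-0.0147,0.0001,0.8]]
```

Call:
carry_out(
  plan=[
    [0,0,0,0,-0.002,-0.045,-0.2],
    [0,0,0,0,0,-0.05,-0.2],
    [0,0,0,0,0,-0.05,-0.2],
  ],
)

```text
time: 7.05
ee_pos: [0.6161, 0.2077, 0.2168]
orientation: [0.003, 0.722, 0.692, -0.005]
force: [0.8, 0.2, 0.5]
width: 0.394
```

Call:
carry_out(
  plan=[
    [0,0.002,-0.002,-0.045,-0.0145,0,0.8],
    [0,0.002,-0.002,-0.045,-0.0145,0,0.8],
    [0,0.002,-0.002,-0.045,-0.0145,0,0.8],
    [0,0.002,-0.002,-0.045,-0.0145,0,0.8],
    [0,0,0,0,0,0,0.8],
  ],
)

```text
time: 7.68
ee_pos: [0.5542, 0.0259, 0.2228]
orientation: [0.004, 0.719, 0.695, 0.004]
force: [-0.1, 1.2, 1.0]
width: 0.853
```

```bash
python3 - <<'E'
from h import *
frame('wrist');f=frame('wrist');save(f,'w5.png');g=f['img'].astype(int);hsv=cv2.cvtColor(f['img'],cv2.COLOR_RGB2HSV)
p,r,s=tool();print(p,s['width']*87,s['force'],r.as_matrix().round(3))
np.savez('w5.npz',**f)
E
```

```text
[0.55504655 0.03055876 0.22331087] 76.65832867758552 [0.02646119 1.31790073 0.19883901] [[ 0.029  1.     0.013]
 [ 1.    -0.029  0.003]
 [ 0.003  0.013 -1.   ]]
```

View pics/w5.png

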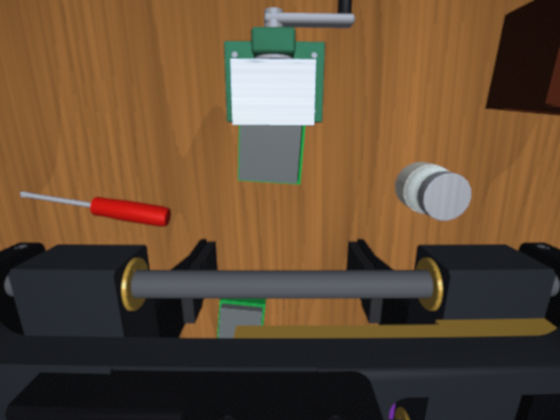

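Wrist view: the crank is on its far side. The box end (grey base, green lid rim) spans columns 238–301 and rows 124–183. The target is visible below the gripper at (242,320).

```bash
python3 - <<'E'
from h import *
f=dict(np.load('w5.npz'));g=f['img'].astype(int);hsv=cv2.cvtColor(f['img'],cv2.COLOR_RGB2HSV)
m=(hsv[...,1]<60)&(g.max(2)>50)&(g.max(2)<140)
L=[];Rr=[]
for v in range(132,176,2):
    u=np.nonzero(m[v,225:315])[0]+225; L.append((u.min()-.5,v));Rr.append((u.max()+.5,v))
l=onplane(f,L,.098);r=onplane(f,Rr,.098)
print('width',np.median(r[:,0]-l[:,0])); c=(l+r)/2; k=np.polyfit(c[:,1],c[:,0],1); print('slope deg',np.degrees(np.arctan(k[0])),'x at y.08',np.polyval(k,.08),'y .055',np.polyval(k,.055))
v=np.nonzero(m[120:200,270])[0]+120;print(v.min(),v.max(),onplane(f,[[270,v.min()],[270,v.max()+.5]],.098))
E
```

```text
width 0.0520564773608132
slope deg 5.243166964406218 x at y.08 0.5475025567644333 y .055 0.5452083860873231
126 181 [[0.54907743 0.10230374 0.098     ]
 [0.54710128 0.05401151 0.098     ]]
```

```bash
python3 -c "
from h import *
Q=down(86.5)
rows([([.548,.082,.14],Q),([.548,.082,.073],Q)],.9,step=.035)"
```

```text
[[0.004,-0.001,0.011,0.017,-0.0032,0.0278,0.9],[0.004,-0.001,0.011,0.017,-0.0033,0.0278,0.9],[0.004,-0.001,0.011,0.017,-0.0033,0.0278,0.9],[0,0,0,0,0,0.0335,0.9],[0,0,0,0,0,0.0335,0.9]]
```

Call:
carry_out(
  plan=[
    [0.004,-0.001,0.011,0.017,-0.0032,0.028,0.9],
    [0.004,-0.001,0.011,0.017,-0.0032,0.028,0.9],
    [0.004,-0.001,0.011,0.017,-0.0032,0.028,0.9],
    [0,0,0,0,0,0,0.9],
  ],
)

```text
time: 8.28
ee_pos: [0.551, 0.0906, 0.1385]
orientation: [0.0, 0.726, 0.688, 0.004]
force: [0.3, -0.2, 0.9]
width: 0.948
```

```bash
python3 -c "
from h import *
p,r,s=tool();print(p,s['width']*87,r.as_matrix().round(3))
rows([([.548,.082,.072],down(86.5))],.9,step=.03)"
```

```text
[0.55102867 0.09063007 0.13853248] 82.47653318851351 [[ 0.054  0.999  0.007]
 [ 0.999 -0.054  0.005]
 [ 0.005  0.006 -1.   ]]
[[0.002,-0.002,0.002,-0.003,-0.001,0.0222,0.9],[0.002,-0.002,0.002,-0.003,-0.0009,0.0222,0.9],[0.002,-0.002,0.002,-0.003,-0.0009,0.0222,0.9]]
```

Call:
carry_out(
  plan=[
    [0.004,-0.004,0.004,-0.009,-0.003,0,0.9],
    [0,0,0,0,0,0.02,0.9],
    [0,0,0,0,0,0.022,0.9],
    [0,0,0,0,0,0.02,0.9],
  ],
)

```text
time: 8.78
ee_pos: [0.5518, 0.08, 0.0777]
orientation: [0.004, 0.728, 0.685, 0.005]
force: [-0.3, 0.3, 0.1]
width: 0.95
```

```bash
python3 -c "
from h import *
p,r,s=tool();print(p,s['width']*87,r.as_matrix().round(3),s['force'])
f=frame('wrist');save(f,'w6.png');print(tool()[0])"
```

```text
[0.55175565 0.08000178 0.07765574] 82.68068818642848 [[ 0.061  0.998  0.012]
 [ 0.998 -0.061  0.001]
 [ 0.002  0.012 -1.   ]] [-0.30367524  0.33860331  0.05930914]
[0.55001275 0.07931166 0.07512491]
```

View pics/w6.png

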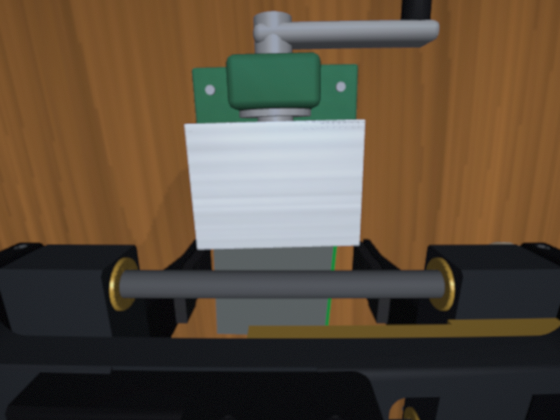

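Wrist view: the fingers straddle the box's grey end (columns 214–337), slightly to the right of it. The sleeve edges give an axis yaw of about −2°. I'll trim that and close.

Call:
carry_out(
  plan=[
    [0.012,0,-0.02,0.001,-0.002,0.003,0.9],
    [0,0,0,0,0,0,-1],
    [0,0,0,0,0,0,-1],
    [0,0,0,0,0,0,-1],
    [0,0,0,0,0,0,-1],
  ],
)

```text
time: 9.45
ee_pos: [0.5489, 0.0796, 0.0732]
orientation: [-0.002, 0.722, 0.692, -0.001]
force: [-0.6, 0.3, -1.7]
width: 0.69
```

```bash
python3 -c "
from h import *
p,r,s=tool();print(p,s['width']*87,r.as_matrix().round(3),s['force'])"
```

```text
[0.54894718 0.07957424 0.07318414] 60.01918790606458 [[ 0.041  0.999 -0.004]
 [ 0.999 -0.041  0.001]
 [ 0.001 -0.004 -1.   ]] [-0.58525086  0.27711902 -1.74706868]
```

Call:
carry_out(
  plan=[
    [0,0,0,-0.012,0,0,-1],
    [0,0,0,-0.012,0,0,-1],
  ],
)

```text
time: 9.7
ee_pos: [0.5476, 0.0549, 0.0731]
orientation: [-0.002, 0.721, 0.693, -0.001]
force: [0.5, -0.3, -1.1]
width: 0.69
```

```bash
python3 -c "
from h import *
p,r,s=tool();print(p,s['width']*87,r.as_matrix().round(3),s['force'])"
```

```text
[0.54757072 0.05486559 0.07305527] 60.033980175586635 [[ 0.039  0.999 -0.004]
 [ 0.999 -0.039  0.001]
 [ 0.001 -0.004 -1.   ]] [ 0.51019121 -0.27854029 -1.062795  ]
```

Call:
carry_out(
  plan=[
    [0,0,0,-0.012,0,0,-1],
    [0,0,0,-0.012,0,0,-1],
    [0,0,0,-0.012,0,0,-1],
    [0,0,0,-0.012,0,0,-1],
    [0,0,0,-0.012,0,0,-1],
  ],
)

```text
time: 10.32
ee_pos: [0.5447, -0.0112, 0.0727]
orientation: [-0.002, 0.722, 0.692, -0.002]
force: [-0.4, -0.2, -1.9]
width: 0.687
```

```bash
python3 -c "
from h import *
p,r,s=tool();print(p,s['width']*87,r.as_matrix().round(3),s['force'])
g=frame('scene');f=frame('top');im=np.hstack([cv2.resize(f['img'][140:230,150:250,::-1],(400,360)),cv2.resize(g['img'][150:240,290:390,::-1],(400,360))]);cv2.imwrite('pics/c7.png',im)"
```

```text
[ 0.5446544  -0.01124454  0.07274022] 59.73251910188219 [[ 0.042  0.999 -0.005]
 [ 0.999 -0.042 -0.   ]
 [-0.    -0.005 -1.   ]] [-0.3826541  -0.23806255 -1.94874986]
```

View pics/c7.png

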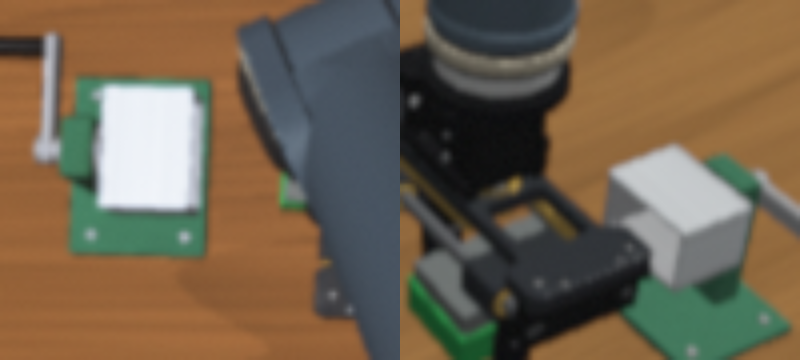

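The box is free of the sleeve and held level, lid down and closed. I'll lift it and move past the target to view the target and the held box with the wrist camera.

```bash
python3 -c "
from h import *
Q=down(81.2)
rows([([.54,-.03,.15],tool()[1]),([.49,-.30,.22],Q)],-1,step=.05)"
```

```text
[[0,0,0,-0.0088,-0.0021,-0.0387,-1],[0,0,0,-0.0088,-0.0021,-0.0387,-1],[-0.001,0,0.018,-0.0453,-0.0064,-0.0116,-1],[-0.001,0,0.018,-0.0455,-0.0055,-0.0116,-1],[-0.001,0,0.018,-0.0455,-0.0047,-0.0116,-1]]
[[-0.001,0,0.018,-0.0456,-0.0039,-0.0116,-1],[-0.001,0,0.018,-0.0457,-0.003,-0.0116,-1],[-0.001,0,0.018,-0.0457,-0.0022,-0.0117,-1]]
```

Call:
carry_out(
  plan=[
    [0,0,0,-0.009,-0.002,-0.0385,-1],
    [0,0,0,-0.009,-0.002,-0.0385,-1],
    [-0.001,0,0.018,-0.0455,-0.0065,-0.0115,-1],
    [-0.001,0,0.018,-0.0455,-0.0055,-0.0115,-1],
    [-0.001,0,0.018,-0.0455,-0.0045,-0.0115,-1],
  ],
)

```text
time: 11.05
ee_pos: [0.5163, -0.162, 0.1873]
orientation: [-0.001, 0.737, 0.676, 0.001]
force: [1.0, -0.6, -1.9]
width: 0.691
```

Call:
carry_out(
  plan=[
    [-0.001,0,0.018,-0.0455,-0.004,-0.0115,-1],
    [-0.001,0,0.018,-0.0455,-0.003,-0.0115,-1],
    [-0.001,0,0.018,-0.0455,-0.002,-0.0115,-1],
    [0,0,0,0,0,0,-1],
    [0,0,0,0,0,0,-1],
  ],
)

```text
time: 11.68
ee_pos: [0.4921, -0.3027, 0.2233]
orientation: [0.001, 0.756, 0.654, 0.002]
force: [-0.6, 0.5, -1.7]
width: 0.693
```

```bash
python3 -c "
from h import *
frame('wrist');f=frame('wrist');save(f,'w8.png');np.savez('w8.npz',**f)
p,r,s=tool();np.savez('t8.npz',p=p,r=r.as_matrix());print(p,s['width']*87,r.as_matrix().round(3),s['force'])"
```

```text
[ 0.49196906 -0.30284876  0.22326137] 60.04017896624943 [[ 0.143  0.99   0.005]
 [ 0.99  -0.143  0.001]
 [ 0.002  0.004 -1.   ]] [-0.08872095 -0.758359   -1.7076705 ]
```

View pics/w8.png

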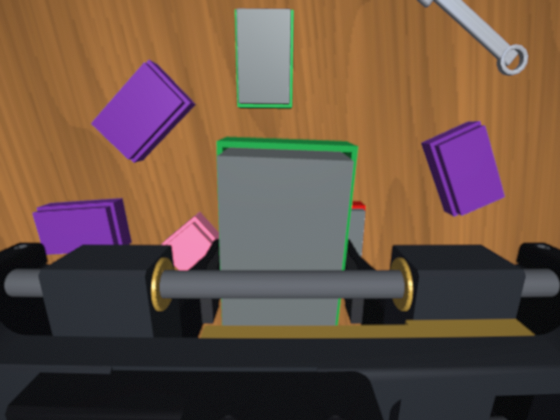

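Wrist view: the held box (grey, green rim) has its far edge at rows 140–152 and columns 218–356. The target is at (264,58), nearly parallel to it. I'll compute both in the tool frame.

```bash
python3 - <<'E'
from h import *
f=dict(np.load('w8.npz'));t=np.load('t8.npz');p=t['p'];Rt=t['r'];g=f['img'].astype(int);hsv=cv2.cvtColor(f['img'],cv2.COLOR_RGB2HSV)
grey=(hsv[...,1]<60)&(g.max(2)>70)&(g.max(2)<190)
def rect(u0,u1,v0,v1,z):
    m=np.zeros(grey.shape,np.uint8);m[v0:v1,u0:u1]=grey[v0:v1,u0:u1]
    P,_=cloud(f,cv2.erode(m,np.ones((5,5)))); print('depth z med',np.median(P[:,2]))
    L=[];Q=[]
    for v in range(v0+15,v1-12,2):
        u=np.nonzero(m[v,u0:u1])[0]+u0; L.append((u.min()-.5,v));Q.append((u.max()+.5,v))
    T=[];B=[]
    for u in range(int(np.median([a[0] for a in L]))+8,int(np.median([a[0] for a in Q]))-8,2):
        v=np.nonzero(m[v0:v1,u])[0]+v0; T.append((u,v.min()-.5));B.append((u,v.max()+.5))
    return [ (onplane(f,a,z)-p)@Rt for a in(L,Q,T,B)]
for nm,a in(('target',(225,305,4,112,.036)),('held',(205,352,145,245,p[2]+.025))):
    L,Q,T,B=rect(*a)
    print(nm,'tool y L,R',np.median(L[:,1]),np.median(Q[:,1]),'c',(np.median(L[:,1])+np.median(Q[:,1]))/2,'tool x far,near',np.median(T[:,0]),np.median(B[:,0]),
     'angles',[round(float(np.degrees(np.polyfit(e[:,0],e[:,1],1)[0])),2) for e in(L,Q)],round(float(-np.degrees(np.polyfit(T[:,1],T[:,0],1)[0])),2))
L,Q,T,B=rect(225,305,4,112,.036)
c=np.array([(np.median(T[:,0])+np.median(B[:,0]))/2,(np.median(L[:,1])+np.median(Q[:,1]))/2,0]);print('target world',p+Rt@c)
E
```

```text
depth z med 0.036280830773441464
target tool y L,R -0.043812705082908354 0.008294373090053578 c -0.01775916599642739 tool x far,near 0.18390393423530157 0.09672554638680955 angles [0.21, 0.73] 0.05
depth z med 0.2483836737894824
held tool y L,R -0.025512711664458145 0.027723248807146918 c 0.0011052685713443863 tool x far,near 0.06362741602629983 0.024576103092483714 angles [1.42, -3.2] 2.08
depth z med 0.036280830773441464
target world [ 0.49450166 -0.16143736  0.22339466]
```

```bash
python3 - <<'E'
from h import *
f=dict(np.load('w8.npz'));t=np.load('t8.npz');p=t['p'];Rt=t['r'];g=f['img'].astype(int);hsv=cv2.cvtColor(f['img'],cv2.COLOR_RGB2HSV)
grn=(hsv[...,0]>45)&(hsv[...,0]<75)&(hsv[...,1]>100); grey=(hsv[...,1]<60)&(g.max(2)>60)&(g.max(2)<190)
def T(uv,h): return (onplane(f,uv,p[2]+h)-p)@Rt
def rep(n,uv,h,ax):
    w=T(uv,h); k=np.polyfit(w[:,ax],w[:,1-ax],1); res=w[:,1-ax]-np.polyval(k,w[:,ax])
    print(n,'ang',round(float(np.degrees(k[0])*(1 if ax==0 else -1)),2),'med',w[:,1-ax].mean().round(4),'rms mm',(1e3*res.std()).round(2))
cols=range(228,346,2)
rep('green far',[(u,np.nonzero(grn[130:165,u])[0].min()+129.5) for u in cols],.013,1)
rep('grey far',[(u,np.nonzero(grn[130:165,u])[0].max()+130.5) for u in cols],.025,1)
rws=range(160,236,2)
rep('grey L',[(np.nonzero(grey[v,205:240])[0].min()+204.5,v) for v in rws],.025,0)
rep('grey R',[(np.nonzero(grey[v,240:352])[0].max()+240.5,v) for v in rws],.025,0)
rep('green R',[(np.nonzero(grn[v,330:360])[0].max()+330.5,v) for v in rws],.013,0)
for v in(165,200,230): print(v,np.nonzero(grey[v,205:360])[0][[0,-1]]+205,np.nonzero(grn[v,200:360])[0][[0,-1]]+200)
m=np.zeros(grey.shape,np.uint8);m[160:235,225:345]=grey[160:235,225:345];P,_=cloud(f,m);w=(P-p)@Rt
print('plane z=a x+b y+c deg',np.linalg.lstsq(np.c_[w[:,:2],np.ones(len(w))],w[:,2],rcond=None)[0]*[57.3,57.3,1])
E
```

```text
green far ang 2.16 med 0.0677 rms mm 0.13
grey far ang 2.31 med 0.064 rms mm 0.14
grey L ang 1.46 med -0.0255 rms mm 0.12
grey R ang -3.38 med 0.028 rms mm 0.63
green R ang 2.58 med 0.0318 rms mm 0.15
165 [217 351] [353 355]
200 [218 348] [349 351]
230 [219 359] [346 348]
plane z=a x+b y+c deg [-2.85707457 -0.41825696 -0.02292296]
```

```bash
python3 - <<'E'
from h import *
f=dict(np.load('w8.npz'));t=np.load('t8.npz');p=t['p'];Rt=t['r']
for n,(v0,v1,u0,u1) in dict(target=(14,100,240,288),held=(162,234,226,342),held2=(162,200,226,342),table=(10,130,310,400),gr=(200,234,226,342)).items():
    m=np.zeros(f['depth'].shape,np.uint8);m[v0:v1,u0:u1]=1;P,_=cloud(f,m);w=(P-p)@Rt
    k=np.linalg.lstsq(np.c_[w[:,:2],np.ones(len(w))],w[:,2],rcond=None)[0];print(n,k*[57.3,57.3,1],'rms',(w[:,2]-np.c_[w[:,:2],np.ones(len(w))]@k).std(),w[:,0].min(),w[:,0].max())
E
```

```text
target [0.17071606 0.11996003 0.18674092] rms 0.0007940580029620714 0.09999933492758463 0.17968529996232718
held [-2.89261043 -0.43034193 -0.02289605] rms 0.0005992391784768894 0.028957996779203063 0.059490547265380625
held2 [-3.18840063 -0.44053289 -0.02261804] rms 0.000612207297951932 0.04393442536597886 0.059490547265380625
table [0.18027008 0.23936594 0.22271193] rms 0.0008029486323621428 0.06967729700699607 0.19585106074843564
gr [-3.05515771 -0.41926935 -0.02280279] rms 0.0005835632287955609 0.028957996779203063 0.04429831868828738
```

```bash
cat > goal.py <<'E'
from h import *
R8=R.from_matrix(np.load('t8.npz')['r'])
QG=R8*R.from_rotvec([0,0,-.032])*R.from_rotvec([0,-.0535,0])
def goal(top,xy=(.4943,-.1608)): return np.array([*xy,top])-QG.apply([.0201,.0005,-.0239])
E
python3 -c "
from goal import *
print(goal(.072),QG.as_matrix().round(3))
rows([(goal(.17),QG),(goal(.09),QG)],-1,step=.04)"
```

```text
[ 0.4915254  -0.18194056  0.0491779 ] [[ 0.112  0.994 -0.001]
 [ 0.992 -0.112 -0.052]
 [-0.052  0.004 -0.999]]
[[-0,-0.013,-0.008,0.0299,-0.0045,0.019,-1],[-0,-0.013,-0.008,0.0302,-0.0043,0.0186,-1],[-0,-0.013,-0.008,0.0304,-0.0041,0.0182,-1],[-0,-0.013,-0.008,0.0307,-0.0038,0.0178,-1],[0,0,0,0.0021,-0.0002,0.0399,-1]]
[[0,0,0,0.0021,-0.0002,0.0399,-1]]
```

Call:
carry_out(
  plan=[
    [0,-0.0135,-0.008,0.03,-0.0045,0.019,-1],
    [0,-0.0135,-0.008,0.03,-0.0045,0.0185,-1],
    [0,-0.0135,-0.008,0.0305,-0.004,0.018,-1],
    [0,-0.0135,-0.008,0.0305,-0.004,0.018,-1],
    [0,0,0,0,0,0,-1],
  ],
)

```text
time: 12.4
ee_pos: [0.4922, -0.1718, 0.145]
orientation: [0.019, 0.741, 0.671, -0.018]
force: [-0.5, -0.9, -2.4]
width: 0.69
```

```bash
python3 -c "
from goal import *
frame('wrist');f=frame('wrist')
p,r,s=tool();print(p,goal(.17),(r.inv()*QG).as_rotvec(),s['force'],s['width']*87)
m=np.zeros(f['depth'].shape,np.uint8);m[162:234,226:342]=1;P,_=cloud(f,m);k=np.linalg.lstsq(np.c_[P[:,:2],np.ones(len(P))],P[:,2],rcond=None)[0];print('slopes deg',k[:2]*57.3)
rows([(goal(.08),QG)],-1,step=.03)"
```

```text
[ 0.4932777  -0.17552332  0.14635469] [ 0.4915254  -0.18194056  0.1471779 ] [0.00384115 0.00210152 0.0067556 ] [ 0.34489113 -0.07809816 -2.49734617] 60.30583081165983
slopes deg [ 0.71925003 -0.24167623]
[[0.001,0.001,0.002,-0.0006,-0.0006,0.0298,-1],[0.001,0.001,0.002,-0.0006,-0.0006,0.0298,-1],[0.001,0.001,0.002,-0.0006,-0.0005,0.0298,-1]]
```

```bash
sed -i 's/^QG=.*/&*R.from_rotvec([.008,0,0])/' goal.py; python3 -c "
from goal import *
print(goal(.072));rows([(goal(.10),QG)],-1,step=.025)"
```

```text
[ 0.49133542 -0.18191898  0.04918181]
[[0.004,0.001,0.002,-0.0009,-0.0006,0.0231,-1],[0.004,0.001,0.002,-0.001,-0.0005,0.0231,-1],[0.004,0.001,0.002,-0.001,-0.0004,0.0231,-1]]
```

Call:
carry_out(
  plan=[
    [0.004,0.001,0.002,-0.001,-0.0006,0.023,-1],
    [0.004,0.001,0.002,-0.001,-0.0005,0.023,-1],
    [0.004,0.001,0.002,-0.001,-0.0005,0.023,-1],
    [0,0,0,0,0,0,-1],
  ],
)

```text
time: 13.0
ee_pos: [0.4944, -0.1875, 0.079]
orientation: [0.02, 0.747, 0.664, -0.019]
force: [-0.6, 0.0, -1.1]
width: 0.689
```

```bash
python3 -c "
from goal import *
p,r,s=tool();print(p,goal(.072),(r.inv()*QG).as_rotvec(),s['force'],s['width']*87)
rows([(goal(.078),QG)],-1,step=.025)"
```

```text
[ 0.49437611 -0.18748841  0.07901173] [ 0.49133542 -0.18191898  0.04918181] [ 0.0067398   0.00273661 -0.00621194] [-0.64340418  0.02076815 -1.07067026] 59.93639851290323
[[0.007,0.003,-0.006,0.0065,-0.0038,0.0235,-1]]
```

Call:
carry_out(
  plan=[
    [0.006,0.002,-0.006,0.005,-0.0035,0.006,-1],
    [0,0,0,0,0,0,-1],
    [0,0,0,0,0,0,-1],
  ],
)

```text
time: 13.38
ee_pos: [0.4933, -0.1832, 0.075]
orientation: [0.019, 0.746, 0.666, -0.019]
force: [0.3, -0.4, -1.4]
width: 0.688
```

```bash
python3 -c "
from goal import *
p,r,s=tool();print(p,goal(.072),(r.inv()*QG).as_rotvec(),s['force'],s['width']*87)
rows([(goal(.078),QG)],-1,step=.025)"
```

```text
[ 0.4933024  -0.18319337  0.0750205 ] [ 0.49133542 -0.18191898  0.04918181] [ 0.00532326  0.00172818 -0.00134986] [ 0.29346242 -0.40693543 -1.39607932] 59.87675508691512
[[0.005,0.002,-0.001,0.0021,-0.0021,0.0197,-1]]
```

Call:
carry_out(
  plan=[
    [0.006,0.002,-0.001,0.0016,-0.0021,0.007,-1],
    [0,0,0,0.0005,0,0.007,-1],
    [0,0,0,0,0,0.005,-1],
    [0,0,0,0,0,0,-1],
  ],
)

```text
time: 13.88
ee_pos: [0.4914, -0.1818, 0.0551]
orientation: [0.016, 0.745, 0.666, -0.021]
force: [-0.2, -0.2, -2.1]
width: 0.687
```

```bash
python3 -c "
from goal import *
p,r,s=tool();print(p,goal(.072),(r.inv()*QG).as_rotvec(),s['force'],s['width']*87)
rows([(goal(.074),QG)],-1,step=.025)
f=frame('wrist');m=np.zeros(f['depth'].shape,np.uint8);m[162:234,226:342]=1;P,_=cloud(f,m);k=np.linalg.lstsq(np.c_[P[:,:2],np.ones(len(P))],P[:,2],rcond=None)[0];print('slopes deg',k[:2]*57.3,'z',np.median(P[:,2]))"
```

```text
[ 0.49139168 -0.18180453  0.05505712] [ 0.49133542 -0.18191898  0.04918181] [-3.70837543e-04 -5.84026622e-05 -1.05049384e-04] [-0.21747691 -0.20378663 -2.08401858] 59.750001975858204
[[-0,-0,-0,0.0001,-0,0.0039,-1]]
slopes deg [ 0.16530206 -0.07595961] z 0.0778405898121125
```

Call:
carry_out(
  plan=[
    [0,0,0,0,0,0.003,-1],
    [0,0,0,0,0,0.0015,-1],
  ],
)

```text
time: 14.18
ee_pos: [0.4918, -0.1821, 0.0508]
orientation: [0.016, 0.745, 0.666, -0.02]
force: [0.3, 0.1, -2.7]
width: 0.689
```

Call:
carry_out(
  plan=[
    [0,0,0,0,0,0.001,-1],
    [0,0,0,0,0,0,-1],
  ],
)

```text
time: 14.42
ee_pos: [0.4919, -0.1822, 0.0498]
orientation: [0.016, 0.745, 0.666, -0.02]
force: [-0.0, -0.7, -1.9]
width: 0.685
```

```bash
python3 -c "
from goal import *
p,r,s=tool();print(p,goal(.072),(r.inv()*QG).as_rotvec(),s['force'],s['width']*87)"
```

```text
[ 0.49190466 -0.18220377  0.04976905] [ 0.49133542 -0.18191898  0.04918181] [ 0.00088809  0.00013111 -0.00030583] [-0.00229124 -0.65753499 -1.87600474] 59.627631437152424
```

Call:
carry_out(
  plan=[
    [0,0,0,0,0,0.001,-1],
    [0,0,0,0,0,0,-1],
  ],
)

```text
time: 14.68
ee_pos: [0.4921, -0.1822, 0.0499]
orientation: [0.017, 0.745, 0.666, -0.021]
force: [0.1, -0.5, -1.5]
width: 0.691
```

```bash
python3 -c "
from goal import *
p,r,s=tool();print(p,goal(.072),(r.inv()*QG).as_rotvec(),s['force'],s['width']*87)
f=frame('scene');g=frame('top');im=np.hstack([cv2.resize(g['img'][165:240,270:370,::-1],(400,300)),cv2.resize(f['img'][215:290,190:290,::-1],(400,300))]);cv2.imwrite('pics/c9.png',im)"
```

```text
[ 0.49210044 -0.18220944  0.0498809 ] [ 0.49133542 -0.18191898  0.04918181] [ 0.00100196  0.00103706 -0.0002679 ] [ 0.14556626 -0.5419989  -1.45027987] 60.088823789848895
```

Call:
carry_out(
  plan=[
    [0,0,0,0,-0.0005,0.0015,-1],
    [0,0,0,0,0,0.0005,-1],
  ],
)

```text
time: 15.02
ee_pos: [0.4921, -0.1822, 0.0497]
orientation: [0.017, 0.745, 0.666, -0.021]
force: [-0.7, -0.2, 2.1]
width: 0.69
```

```bash
python3 -c "
from goal import *
p,r,s=tool();print(p,(r.inv()*QG).as_rotvec(),s['force'],s['ft_torque'],s['width']*87)"
```

```text
[ 0.49214695 -0.18223772  0.04971797] [ 0.00123522  0.00248293 -0.00041191] [-0.72165897 -0.22414304  2.09908456] [0.11571686 0.35014489 0.02322173] 60.01709881725054
```

Contact is felt: the vertical force went from −1.9 to +2.1 N. I'll release and rise.

Call:
carry_out(
  plan=[
    [0,0,0,0,0,0,0.6],
    [0,0,0,0,0,0,0.75],
    [0,0,0,0,0,0,0.75],
  ],
)

```text
time: 15.4
ee_pos: [0.4928, -0.1824, 0.0497]
orientation: [0.018, 0.745, 0.666, -0.021]
force: [-0.9, -0.2, 0.3]
width: 0.858
```

Call:
carry_out(
  plan=[
    [0,0,0,0,0,-0.015,0.75],
    [0,0,0,0,0,-0.03,0.75],
    [0,0,0,0,0,-0.05,0.75],
    [0,0,0,-0.05,0,-0.03,0.75],
    [0,0,0,-0.055,0,0,0.75],
  ],
)

```text
time: 16.02
ee_pos: [0.4847, -0.2765, 0.1882]
orientation: [0.019, 0.741, 0.67, -0.019]
force: [0.0, -0.8, -1.0]
width: 0.873
```

Call:
carry_out(
  plan=[
    [0,0.025,0,-0.055,0,-0.01,0.75],
    [0,0.025,0,-0.01,0,0,0.75],
    [0,0,0,0,0,0,0.75],
    [0,0,0,0,0,0,0.75],
  ],
)

```text
time: 16.52
ee_pos: [0.4772, -0.3464, 0.2064]
orientation: [0.005, 0.744, 0.669, 0.0]
force: [0.6, 1.3, 0.2]
width: 0.876
```

```bash
python3 - <<'E'
from h import *
frame('wrist');f=frame('wrist');s=frame('scene');t=frame('top');p,r,st=tool();print(p,st['force'])
v=cv2.resize(s['img'][190:290,180:320,::-1],(420,300));cv2.imwrite('pics/c10.png',np.hstack([cv2.resize(f['img'][0:240,120:440,::-1],(380,300)),v]))
for n,f in(('wrist',f),('top',t)):
    hsv=cv2.cvtColor(f['img'],cv2.COLOR_RGB2HSV);grn=((hsv[...,0]>45)&(hsv[...,0]<80)&(hsv[...,1]>90)).astype(np.uint8);grey=((hsv[...,1]<60)&(hsv[...,2]>60)&(hsv[...,2]<200)).astype(np.uint8)
    # project region of interest around target
    P,uv=cloud(f); sel=(abs(P[:,0]-.494)<.06)&(abs(P[:,1]+.16)<.075)&(P[:,2]>.055)
    m=np.zeros(grn.shape,np.uint8);m[uv[sel,1],uv[sel,0]]=1;m=cv2.dilate(m,np.ones((5,5)))
    for nm,k,z in(('grey top',grey&m,.072),('upper green',None,None)):
        if k is None: continue
        c=max(cv2.findContours(k,0,2)[0],key=cv2.contourArea);q=cv2.boxPoints(cv2.minAreaRect(c));w=onplane(f,q,z);e=[w[1]-w[0],w[2]-w[1]]
        print(n,nm,w.mean(0).round(4),[np.linalg.norm(x).round(4) for x in e],[round(float(np.degrees(np.arctan2(x[1],x[0]))),1) for x in e])
    er=cv2.erode(k if k is not None else grey&m,np.ones((5,5)));P,_=cloud(f,er);kk=np.linalg.lstsq(np.c_[P[:,:2]-P[:,:2].mean(0),np.ones(len(P))],P[:,2],rcond=None)[0];print('slopes',kk[:2]*57.3,'z',kk[2])
E
```

```text
[ 0.47735732 -0.34597178  0.205999  ] [ 0.49706905 -0.54059376 -0.2765295 ]
wrist grey top [ 0.4908 -0.1923  0.072 ] [np.float64(0.0525), np.float64(0.0341)] [-5.9, -94.8]
slopes [ 0.04794969 -0.11829723] z 0.07223819950802032
top grey top [ 0.4924 -0.1625  0.072 ] [np.float64(0.0524), np.float64(0.088)] [-8.8, -98.7]
slopes [0.05139687 0.30291717] z 0.07266535040433938
```

View pics/c10.png

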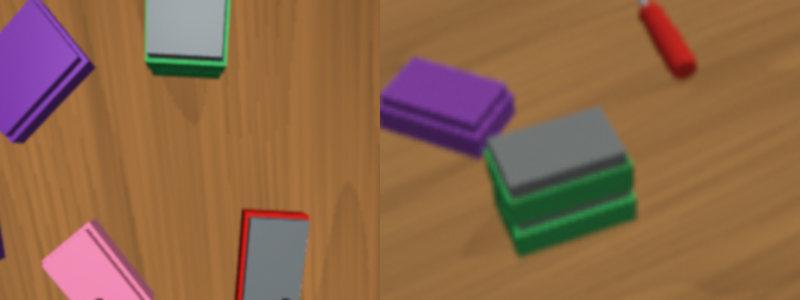

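Last views: the upper box lies flat, lid down and parallel on the target, with the gripper clear. Handing in.

```bash
python3 -c "
from workcell import manip
print(manip.job_done())"
```

```text
the job is handed in; nothing more can be done
None
```

I turned the stand's crank over the top to its stop, and the lid stayed on. I then drew the box out of the sleeve, set it lid down on the green-lidded box, let go and handed the job in at about 17 s.

**Last checks**
- **Seating:** the upper box's top face measures 72.2 mm (wrist camera) and 72.7 mm (top camera), against 72 mm expected. It is level within about 0.3°.
- **Alignment:** its yaw matches the lower box in the top camera, −8.8° both before and after.
- **Forces:** about 4 N at touchdown and about 29 N at the wrist during the crank swing. The gripper was clear of everything at hand-in.

**What disagreed or was off**
- **Offset:** by the top camera the upper box sits about 1.5 mm in x and 3 mm in y from the lower box's centre. I left it rather than risk a nudge.
- **Wrist-camera outline:** that last view cut off part of the box, so its centre and yaw figures (−5.9° and −4.8°) were not usable.
- **Tilt in the grip:** the box sat about 3° pitched and 2° turned in the fingers after I drew it out. I corrected for both before setting it down.

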